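Clear a squash end into the push-to-open scrap drawer

TASK

Clear the cut-off squash end away: press the handleless drawer front of the chopping station in until its touch latch clicks and the drawer springs open, draw the drawer right out, and slide the squash end along the board and off its front edge so that it drops into the drawer; do not pick it up or let it land on the worktop. Then push the drawer shut until the latch clicks again and holds it closed with the squash end inside. Leave the garlic on the board and the pepper mill and spice jar where they stand.

Things in the scene. Friction and masses are not known exactly. Their poses are not given: they have to be found in the camera images.
- station: Pale wooden chopping station fixed to the worktop: a chopping board, 260 mm deep (x) by 240 mm wide (y), on a low carcass with a drawer underneath. Origin: centre of its underside, at worktop height. Its front, where the drawer opens, faces its own -x; z is up. The board's surface is 82 mm above the origin; its front edge is at x = -130 mm, its underside at z = 64 mm.
- board_edge (a point): Middle of the upper front edge of the board (fixed). Axes as the station's. The squash end goes over this edge, along the station's -x.
- drawer (a joint): How far the drawer is open, m; it moves along the station's -x. about 0.0015: shut and latched (1 mm of play); -0.0105: pressed in to the hard stop; 0.155: fully out, at a stop. Runner friction about 1 N. To shut it, push it in past the latched place to -0.009 (a spring resists with 4 to 9 N from 0.06 on) until it clicks; let go and it settles latched. Pushed in less, it springs open again.
- front_mid (a point): Middle of the drawer front's outer face, 40 mm above the worktop; moves with the drawer. Axes as the station's. Push-push touch latch: from shut, press the front in by 10 mm (about 7 N; best right to the hard stop at 12 mm) until it clicks, then let go: a spring kicks the drawer out to about 0.06 to 0.075, where it stays. Pressed less, it stays latched.
- drawer_front (a point): Middle of the top edge of the front's outer face; moves with the drawer. The front is a plain upright panel, no handle, 234 mm wide, 16 mm thick, its top 62 mm, its bottom 8 mm above the worktop. Shut, its face stands 17 mm proud of the board's edge. Open, fingertips can hook behind it from above, in the gap between board edge and panel (as wide as the joint value).
- drawer_floor (a point): Middle of the drawer's inner floor; moves with the drawer. Axes as the station's. White open-topped box 212 mm long (x), 188 mm wide (y), walls up to 39 mm above the floor; the floor lies 19 mm above the worktop. Fully out, 155 mm of its length are clear of the board.
- squash_end: Cut-off end of a squash: an orange, ribbed dome lying on its flat cut side on the board, 93 mm across, 29 mm high, its lowest 10 mm nearly upright, about 110 g, slippery. Origin: centre of the cut face; z towards the top of the dome.
- squash_mid (a point): Middle of the squash end, 13 mm above its cut face.
- garlic: Garlic bulb, 56 mm across and 56 mm high, standing on the board beside the squash end. Origin: centre of its underside.
- pepper_mill: Dark wooden pepper mill, 58 mm across, 170 mm tall, standing behind the station. Origin: centre of its underside.
- spice_jar: Spice jar with a red cap, 45 mm across, 106 mm tall, standing behind the station. Origin: centre of its underside.

How it is judged:
By the outcome, as a careful person would: the job done as asked, in the order asked, and still so for the second after the job is handed in, with the robot touching nothing.
It also fails if it takes over 69 s, if anything falls off the work surface, if the arm or the gripper's body presses on something with over 40 N, if the wrist force passes 120 N, or if a joint passes its speed limit or range.

ROBOT

A 6-joint arm with a two-finger parallel gripper is mounted at the origin on the work surface; the furniture and walls round the work are solid. World frame = base frame: x ahead of the robot, y to its left, z up, the work surface at z = 0. Lengths are in mm, angles in rad, forces in N, time in s.
With the tool pointing down it reaches from about 275 to 750 mm from the base axis. Payload 10.2 kg.
Tool frame: the origin (TCP) lies on the mounting face of the last link; the fingertips stand 173 mm ahead of it and the grasp point (between the pads) lies 155 mm ahead of it; z points along the fingers, y is the line along which they close (so a half turn about z gives the same grasp; the last joint's range is limited). The gripper opens to 85 mm and grips with 20 to 120 N. Pads are 22 mm wide; open, the fingers measure 114 mm over their backs; the gripper's body (76 mm by 85 mm) begins 54 mm behind the grasp point. The pads swing forward as they close: fully open they stand 13 mm farther back than shut.
Start: joints at [-1.526, 0.313, 1.498, -0, 1.331, -0.223], TCP at [138.907, -506.298, 404.694] pointing down, gripper open.
Joint ranges: [-2.94, 2.94], [-0.97, 2.17], [0.19, 2.56], [-1.23, 4.37], [0.02, 3.11], [-2.88, 2.88]. Speed limits (rad/s): [2.39, 2.39, 3.01, 3.14, 3.14, 3.14].

INTERFACE

Orientations are given as a unit quaternion [x, y, z, w].
In Python, from plant import env, optics gives the robot as it stands.
- The arm moves only by the tool play_rows, never from a script. Its argument "targets" is a list of rows, each an object of numbers: "tx", "ty", "tz": the shift along the tool's x, y, z each as a share of 0.75 m, from -1 to 1; "wx", "wy", "wz": the turn, a rotation vector about the tool's x, y, z each as a share of 120 degrees, from -1 to 1; "gripper": the opening, from 0 (shut) to 1 (fully open). A call has 1 to 20 rows; each row is the pose to reach, as a shift and turn from the pose commanded when the call began, along the tool's axes at that moment; what a row does not reach only later rows make up. A row lasts 1/8 s, in which the tool goes at most 62.5 mm and 10.7 degrees, less where a joint would pass 70% of its speed; a pose out of reach is approached as far as the arm can. A call with a number of a shift or a turn outside -1 to 1 is refused whole. A call with a gripper value outside its range is refused whole. The fingers move at their own pace and stop on an object; "newtons" is the grip in N (left out, the last holds). Time passes only in rows, so rows that repeat a pose let the fingers close. It gives the time, the measured TCP pose, the force, the opening and the grip force at its end, in the units of the state.
- env.observe(): the state, without advancing time (a new reading comes with each control period).
- optics.grab_frame(name): name is "scene" or "top" or "wrist"; returns a dict with "image" (480x640x3 uint8, red, green, blue), "intrinsics" (3x3 intrinsics, pixels), "extrinsics" (4x4, takes a point from world to camera coordinates); the wrist camera has in their place "hand_eye" (4x4, takes a point from camera to tool coordinates, whose origin is the TCP and whose axes are the flange's). Camera axes: x right, y down, z forward; pixel columns grow to the right and rows downward; lengths in mm; the calibration is good to about 2 mm. A picture is of the moment at which its call begins: read the wrist's pose just before it. There is no depth.
- env.close_job(): hands the job in; it is judged then, once.
The state is a dict: "time": time; "joint_positions": joint angles; "dq": joint speeds; "tau": joint torques, N m; "eef_pos": TCP position; "tool_rot": TCP orientation; "ft_force": force on the tool from outside, world axes, zero at the start; "ft_torque": the same for the moment, N m; "opening": finger opening in mm; "grasp_force": force on a finger pad.
Only numpy, scipy, OpenCV 4.12 (cv2) and the standard library are available. Lean on these libraries where they do the work, as an engineer would, in place of code of your own. Each camera call takes 0.05 s, during which the arm holds its last target. There are 200 camera calls.

## Working session

There is one attempt and no reset: what is moved stays moved. The work goes in short steps, Python scripts to look and compute and a tool call to move; the robot and the scene stay as the last step left them, time stands still between calls to the robot, and variables do not carry over. Pictures are saved under pics/ and viewed, at most 10 in all, crops included, and the job is handed in when it is done.

Besides the shell and the picture viewer there is one more tool, called after "Request:" as name([rows], argument=value, ...), one row to a line, values as JSON. play_rows: Moves the arm, as the interface text tells. Its arguments: {"type":"object","properties":{"targets":{"type":"array"},"newtons":{"type":"number"}},"required":["targets"]}

```bash
mkdir -p pics
python3 - <<'E'
from plant import env, optics
import cv2,numpy as np,pickle
s=env.observe();print(s)
D={}
for n in("scene","top"):
    f=optics.grab_frame(n);D[n]=f;cv2.imwrite(f"pics/{n}0.png",f["image"][:,:,::-1]);print(n,f["intrinsics"],f["extrinsics"])
pickle.dump(D,open("f0.pkl","wb"))
E
```

```text
{'time': 0.0, 'joint_positions': array([-1.52639987e+00,  3.13482901e-01,  1.49841587e+00, -2.79685904e-05,
        1.33100109e+00, -2.23372434e-01]), 'dq': array([-3.85416156e-04,  3.29857377e-05, -1.78924139e-03, -7.37486782e-04,
       -2.50391891e-04, -7.23881202e-04]), 'tau': array([ 1.11301777e-04, -4.12265611e+01, -2.59745336e+01, -1.13478766e-04,
        4.17083240e-03,  5.20902873e-06]), 'eef_pos': array([ 138.90352454, -506.26247603,  404.12607694]), 'tool_rot': array([ 9.91050201e-01,  1.33488097e-01,  4.48842296e-05, -6.52204656e-04]), 'ft_force': array([-0.56748669, -0.37856169,  0.06248409]), 'ft_torque': array([-0.06436538, -0.01786624,  0.00570707]), 'grasp_force': 0.0, 'opening': 85.27817041051034}
scene [[547.17178045   0.         319.48594016]
 [  0.         547.17178045 239.62590608]
 [  0.           0.           1.        ]] [[-7.28362657e-01 -6.85189936e-01 -1.60974024e-03  3.48018875e+02]
 [-3.86144341e-01  4.12413139e-01 -8.25110872e-01  2.81035125e+02]
 [ 5.66021544e-01 -6.00358355e-01 -5.64968546e-01  7.70997699e+02]
 [ 0.00000000e+00  0.00000000e+00  0.00000000e+00  1.00000000e+00]]
top [[456.38148506   0.         323.14866604]
 [  0.         456.38148506 237.53810286]
 [  0.           0.           1.        ]] [[ 1.54785174e-02 -9.99827779e-01 -1.02385052e-02 -2.64124592e+01]
 [-9.96258615e-01 -1.45509115e-02 -8.51882848e-02  5.15696490e+02]
 [ 8.50246340e-02  1.15187873e-02 -9.96312265e-01  9.12610155e+02]
 [ 0.00000000e+00  0.00000000e+00  0.00000000e+00  1.00000000e+00]]
```

View pics/top0.png

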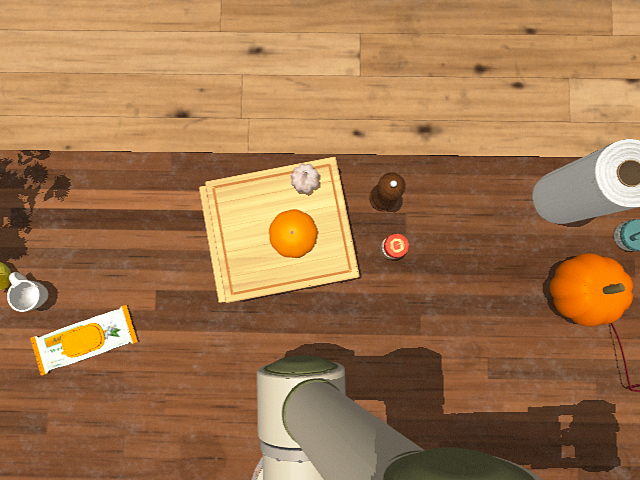

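View pics/scene0.png

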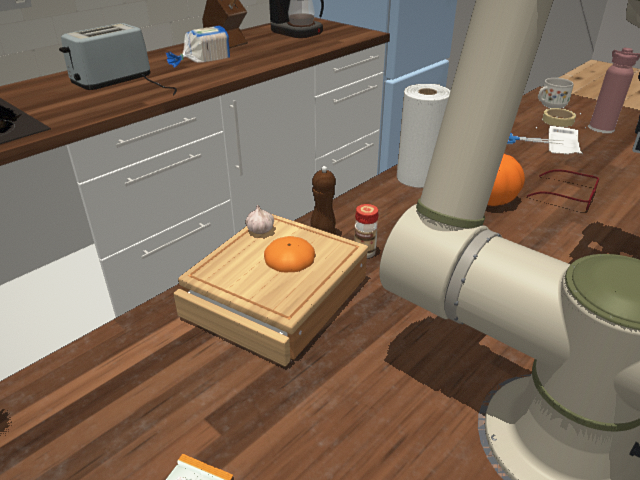

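The top view shows the station with corners near (200,186), (336,157), (358,277) and (218,301). Its drawer front faces image left, which is world +y. The squash end is at (293,233), the garlic at (305,179), and the mill and jar stand to the right. Next I'll turn these into positions.

```bash
cat > h.py <<'E'
import numpy as np
def ray(f,px,z):
    K=f["intrinsics"];E=f["extrinsics"];R=E[:3,:3];t=E[:3,3]
    c=-R.T@t;d=R.T@np.linalg.solve(K,[px[0],px[1],1.]);return c+d*(z-c[2])/d[2]
def proj(f,p):
    E=f["extrinsics"];q=f["intrinsics"]@(E[:3,:3]@np.asarray(p)+E[:3,3]);return q[:2]/q[2]
E
python3 - <<'E'
from h import *;import pickle,cv2
f=pickle.load(open("f0.pkl","rb"))["top"];im=f["image"];hsv=cv2.cvtColor(im,cv2.COLOR_RGB2HSV)
roi=np.zeros((480,640),np.uint8);roi[150:310,190:365]=1
wood=(hsv[...,2]>150).astype(np.uint8)*roi
wood=cv2.morphologyEx(wood,cv2.MORPH_CLOSE,np.ones((9,9)));wood[:156]=0
wood=cv2.morphologyEx(wood,cv2.MORPH_OPEN,np.ones((7,7)))
c=max(cv2.findContours(wood,0,2)[0],key=cv2.contourArea)
r=cv2.minAreaRect(c);print(r);ap=cv2.approxPolyDP(c,4,True)[:,0];print(ap.tolist())
for a in ap: print(a,ray(f,a,82).round(1))
m=((hsv[...,0]<16)&(hsv[...,1]>200)&(hsv[...,2]>180)).astype(np.uint8);m[:,:260]=0;m[:200]=0;m[265:]=0;m[:,330:]=0
c=max(cv2.findContours(m,0,2)[0],key=cv2.contourArea);e=cv2.minEnclosingCircle(c);print("squash",e,ray(f,e[0],90).round(1))
print("garlic",ray(f,(305,179),110).round(1),"mill",ray(f,(393,184),170),"jar",ray(f,(397,246),106))
v=cv2.resize(im[140:315,185:415],None,fx=3.4,fy=3.4,interpolation=cv2.INTER_CUBIC);cv2.imwrite("pics/crop.png",v[:,:,::-1])
E
```

```text
((268.4751281738281, 228.7784881591797), (136.73159790039062, 169.39598083496094), 83.60103607177734)
[[336, 156], [304, 156], [303, 163], [206, 181], [198, 191], [190, 191], [190, 209], [201, 209], [204, 231], [190, 231], [190, 249], [208, 249], [211, 273], [190, 273], [190, 289], [215, 289], [219, 302], [286, 290], [359, 286]]
[336 156] [670.4 -41.9  82. ]
[304 156] [669.6  20.4  82. ]
[303 163] [655.7  22.1  82. ]
[206 181] [617.7 209.7  82. ]
[198 191] [597.9 224.5  82. ]
[190 191] [597.6 240.1  82. ]
[190 209] [562.5 238.7  82. ]
[201 209] [562.8 217.4  82. ]
[204 231] [520.2 209.9  82. ]
[190 231] [519.8 236.9  82. ]
[190 249] [485.1 235.5  82. ]
[208 249] [485.6 200.9  82. ]
[211 273] [439.9 193.5  82. ]
[190 273] [439.3 233.7  82. ]
[190 289] [408.9 232.5  82. ]
[215 289] [409.7 184.8  82. ]
[219 302] [385.3 176.3  82. ]
[286 290] [409.9  49.6  82. ]
[359 286] [419.7 -88.8  82. ]
squash ((292.2305603027344, 233.10362243652344), 24.168581008911133) [517.8  39.5  90. ]
garlic [618.2  16.1 110. ] mill [ 598.46262542 -140.21062295  170.        ] jar [ 495.09310246 -156.96903235  106.        ]
```

View pics/crop.png

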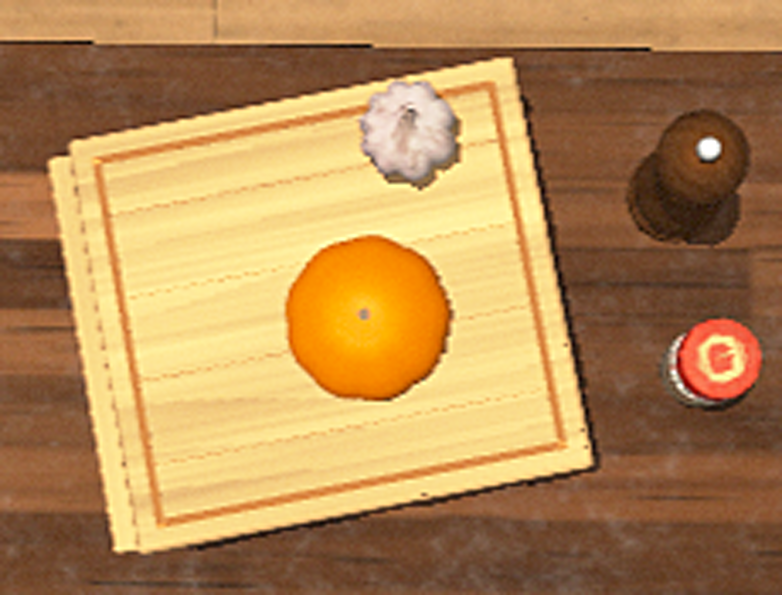

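```bash
cat >> h.py <<'E'
from scipy.spatial.transform import Rotation as Ro
P0=np.array([500.,50,0]);F=np.array([-.18,.98,0])
def setst(o,fdir):
    global P0,F;P0=np.array(o,float);F=np.array(fdir,float)
def st2w(p): # station mm -> world
    x=-F;y=np.cross([0,0,1],x);return P0+x*p[0]+y*p[1]+np.array([0,0,p[2]])
def w2st(p):
    x=-F;y=np.cross([0,0,1],x);d=np.asarray(p)-P0;return np.array([d@x,d@y,d[2]])
def shares(pos,q,w,yawx=None):
    R=Ro.from_quat(q);d=R.inv().apply(np.asarray(w)-pos)/750
    x=F;Rt=Ro.from_matrix(np.array([x,np.cross([0,0,-1],x),[0,0,-1]]).T)
    rv=np.degrees((R.inv()*Rt).as_rotvec())/120
    return d.round(4),rv.round(4)
E
python3 - <<'E'
from h import *;import h,pickle
f=pickle.load(open("f0.pkl","rb"))["top"]
BT,BB,FT,FB=[ray(f,np.array(p)/3.4+(185,140),82) for p in((512,57),(594,465),(72,142),(142,550))]
print(BT,BB,FT,FB,[np.linalg.norm(a-b) for a,b in((BT,BB),(FT,FB),(BT,FT),(BB,FB))])
u=(FT-BT)+(FB-BB);u[2]=0;u/=np.linalg.norm(u);v=FT-FB+BT-BB;v[2]=0;v/=np.linalg.norm(v)
g=u+np.array([-v[1],v[0],0]);g/=np.linalg.norm(g);print(u,v,g)
o=(BT+BB+FT+FB)/4;o[2]=0
open("h.py","a").write(f"\nsetst({o.tolist()},{g.tolist()})\n");h.setst(o,g);print("origin",o)
for n,p in dict(sq=ray(f,(292.2,233.1),90),ga=ray(f,(305,179),110),mill=ray(f,(393,184),170),jar=ray(f,(397,246),106)).items():print(n,w2st(p).round(1))
s=pickle.load(open("f0.pkl","rb"))["scene"]
for p in((-147,117,62),(-147,-117,62),(-130,0,82)):print(p,proj(s,st2w(p)).round(1),proj(f,st2w(p)).round(1))
P=np.array([138.907,-506.298,404.694]);q=[.99105,.133488,0,-.00065]
for w in((400,-60,405),st2w((-210,0,405)),st2w((-210,0,207))):print(np.round(w,1),*shares(P,q,w))
E
```

```text
[668.8530503  -41.09155917  82.        ] [437.13189033 -89.95354165  82.        ] [616.21209837 209.33450694  82.        ] [385.9895507  161.55617908  82.        ] [np.float64(236.81678426455574), np.float64(235.12802910720438), np.float64(255.89897304241427), np.float64(256.65673286954075)]
[-0.20248307  0.97928576  0.        ] [0.97880999 0.20477062 0.        ] [-0.20362699  0.97904854  0.        ]
origin [527.04664742  59.9613963    0.        ]
sq [ 18.1 -13.2  90. ]
ga [ 61.5  80.3 110. ]
mill [210.5  29.2 170. ]
jar [205.9 -75.5 106. ]
(-147, 117, 62) [172.7 290.3] [199.5 186. ]
(-147, -117, 62) [284.4 341. ] [219.5 302.8]
(-130, 0, 82) [230.9 299.1] [215.4 241.3]
[400 -60 405] [ 4.932e-01 -4.817e-01  3.000e-04] [-4.000e-04 -5.000e-04 -7.201e-01]
[484.3 265.6 405. ] [ 7.164e-01 -8.706e-01  8.000e-04] [-4.000e-04 -5.000e-04 -7.201e-01]
[484.3 265.6 207. ] [ 0.7163 -0.8703  0.2648] [-4.000e-04 -5.000e-04 -7.201e-01]
```

Request:
play_rows([
  {"tx":0.493,"ty":-0.482,"tz":0,"wx":0,"wy":0,"wz":-0.36,"gripper":0},
  {"tx":0.493,"ty":-0.482,"tz":0,"wx":0,"wy":0,"wz":-0.36,"gripper":0},
  {"tx":0.493,"ty":-0.482,"tz":0,"wx":0,"wy":0,"wz":-0.36,"gripper":0},
  {"tx":0.493,"ty":-0.482,"tz":0,"wx":0,"wy":0,"wz":-0.36,"gripper":0},
  {"tx":0.493,"ty":-0.482,"tz":0,"wx":0,"wy":0,"wz":-0.36,"gripper":0},
  {"tx":0.493,"ty":-0.482,"tz":0,"wx":0,"wy":0,"wz":-0.36,"gripper":0},
  {"tx":0.493,"ty":-0.482,"tz":0,"wx":0,"wy":0,"wz":-0.36,"gripper":0},
  {"tx":0.7164,"ty":-0.8706,"tz":0.001,"wx":0,"wy":0,"wz":-0.72,"gripper":0},
  {"tx":0.7164,"ty":-0.8706,"tz":0.001,"wx":0,"wy":0,"wz":-0.72,"gripper":0},
  {"tx":0.7164,"ty":-0.8706,"tz":0.001,"wx":0,"wy":0,"wz":-0.72,"gripper":0},
  {"tx":0.7164,"ty":-0.8706,"tz":0.001,"wx":0,"wy":0,"wz":-0.72,"gripper":0},
  {"tx":0.7164,"ty":-0.8706,"tz":0.001,"wx":0,"wy":0,"wz":-0.72,"gripper":0},
  {"tx":0.7164,"ty":-0.8706,"tz":0.001,"wx":0,"wy":0,"wz":-0.72,"gripper":0},
  {"tx":0.7164,"ty":-0.8706,"tz":0.001,"wx":0,"wy":0,"wz":-0.72,"gripper":0},
  {"tx":0.7164,"ty":-0.8706,"tz":0.001,"wx":0,"wy":0,"wz":-0.72,"gripper":0},
  {"tx":0.7164,"ty":-0.8706,"tz":0.001,"wx":0,"wy":0,"wz":-0.72,"gripper":0},
  {"tx":0.7164,"ty":-0.8706,"tz":0.001,"wx":0,"wy":0,"wz":-0.72,"gripper":0},
  {"tx":0.7164,"ty":-0.8706,"tz":0.001,"wx":0,"wy":0,"wz":-0.72,"gripper":0},
])

```text
time: 2.35
eef_pos: [484.3, 264.8, 404.2]
tool_rot: [0.631, 0.775, 0.0, 0.0]
ft_force: [0.8, 0.0, 0.7]
opening: -0.2
grasp_force: 0.0
```

Request:
play_rows([
  {"tx":0,"ty":0,"tz":0.264,"wx":0,"wy":0,"wz":0,"gripper":0},
  {"tx":0,"ty":0,"tz":0.264,"wx":0,"wy":0,"wz":0,"gripper":0},
  {"tx":0,"ty":0,"tz":0.264,"wx":0,"wy":0,"wz":0,"gripper":0},
  {"tx":0,"ty":0,"tz":0.264,"wx":0,"wy":0,"wz":0,"gripper":0},
  {"tx":-0.05,"ty":0,"tz":0.264,"wx":0,"wy":0,"wz":0,"gripper":0},
  {"tx":-0.055,"ty":0,"tz":0.264,"wx":0,"wy":0,"wz":0,"gripper":0},
  {"tx":-0.06,"ty":0,"tz":0.264,"wx":0,"wy":0,"wz":0,"gripper":0},
  {"tx":-0.065,"ty":0,"tz":0.264,"wx":0,"wy":0,"wz":0,"gripper":0},
  {"tx":-0.07,"ty":0,"tz":0.264,"wx":0,"wy":0,"wz":0,"gripper":0},
  {"tx":-0.075,"ty":0,"tz":0.264,"wx":0,"wy":0,"wz":0,"gripper":0},
  {"tx":-0.08,"ty":0,"tz":0.264,"wx":0,"wy":0,"wz":0,"gripper":0},
  {"tx":-0.08,"ty":0,"tz":0.264,"wx":0,"wy":0,"wz":0,"gripper":0},
])

```text
time: 3.85
eef_pos: [496.5, 207.6, 206.6]
tool_rot: [0.631, 0.776, 0.001, -0.0]
ft_force: [-1.1, 5.9, 2.9]
opening: 0.2
grasp_force: 3.1
```

Request:
play_rows([
  {"tx":-0.004,"ty":0,"tz":0,"wx":0,"wy":0,"wz":0,"gripper":0},
  {"tx":-0.008,"ty":0,"tz":0,"wx":0,"wy":0,"wz":0,"gripper":0},
  {"tx":-0.008,"ty":0,"tz":0,"wx":0,"wy":0,"wz":0,"gripper":0},
])

```text
time: 4.22
eef_pos: [497.0, 204.3, 206.7]
tool_rot: [0.631, 0.776, 0.003, -0.002]
ft_force: [-3.5, 30.1, 3.0]
opening: -0.1
grasp_force: 15.2
```

Request:
play_rows([
  {"tx":0.16,"ty":0,"tz":0,"wx":0,"wy":0,"wz":0,"gripper":0},
  {"tx":0.16,"ty":0,"tz":0,"wx":0,"wy":0,"wz":0,"gripper":0},
  {"tx":0.16,"ty":0,"tz":0,"wx":0,"wy":0,"wz":0,"gripper":0},
  {"tx":0.16,"ty":0,"tz":-0.12,"wx":0,"wy":0,"wz":0,"gripper":0},
  {"tx":0.16,"ty":0,"tz":-0.12,"wx":0,"wy":0,"wz":0,"gripper":0},
  {"tx":0.16,"ty":0,"tz":-0.12,"wx":0,"wy":0,"wz":0,"gripper":0},
])

```text
time: 4.97
eef_pos: [473.7, 318.0, 298.0]
tool_rot: [0.631, 0.776, 0.002, 0.001]
ft_force: [-0.7, -0.0, -0.2]
opening: 0.1
grasp_force: 0.0
```

Run:
```python
from plant import env, optics
from h import *;import cv2,pickle
s=env.observe();print(w2st([497.0,204.3,206.7]),w2st(s["eef_pos"]),s["ft_force"])
D={n:optics.grab_frame(n) for n in("top","scene")};pickle.dump(D,open("f1.pkl","wb"))
a=D["top"]["image"][140:315,130:365];b=D["scene"]["image"][180:400,130:425]
v=np.vstack([cv2.resize(a,(470,350)),cv2.resize(b,(470,250))[:250]]) 
cv2.imwrite("pics/open1.png",v[:,:,::-1])
```

```text
[-1.47432808e+02 -2.58914982e-02  2.06700000e+02] [-263.45391762    0.30533928  298.00157531] [-0.68905113 -0.04435718 -0.24182359]
```

View pics/open1.png

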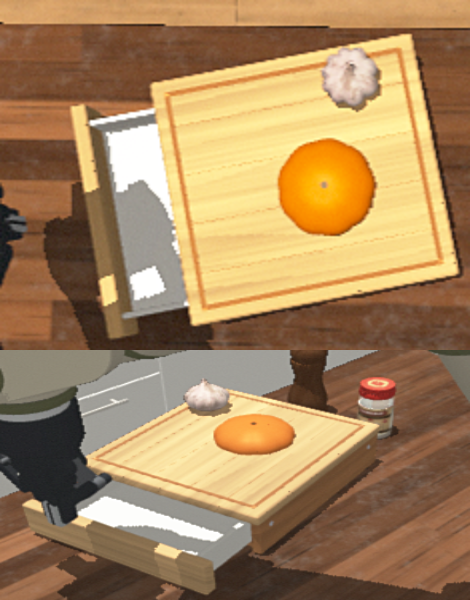

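The drawer sprang open by about 67 mm. Next I'll hook the fingers behind the panel and draw it out.

Request:
play_rows([
  {"tx":-0.125,"ty":0,"tz":0,"wx":0,"wy":0,"wz":0,"gripper":0},
  {"tx":-0.125,"ty":0,"tz":0,"wx":0,"wy":0,"wz":0,"gripper":0},
  {"tx":-0.125,"ty":0,"tz":0,"wx":0,"wy":0,"wz":0,"gripper":0},
  {"tx":-0.125,"ty":0,"tz":0.12,"wx":0,"wy":0,"wz":0,"gripper":0},
  {"tx":-0.125,"ty":0,"tz":0.12,"wx":0,"wy":0,"wz":0,"gripper":0},
  {"tx":-0.125,"ty":0,"tz":0.12,"wx":0,"wy":0,"wz":0,"gripper":0},
])

```text
time: 5.82
eef_pos: [491.5, 227.1, 203.6]
tool_rot: [0.631, 0.776, -0.002, -0.002]
ft_force: [-0.6, 0.4, 0.5]
opening: -0.1
grasp_force: 0.0
```

Request:
play_rows([
  {"tx":0.012,"ty":0,"tz":0,"wx":0,"wy":0,"wz":0,"gripper":0},
  {"tx":0.024,"ty":0,"tz":0,"wx":0,"wy":0,"wz":0,"gripper":0},
  {"tx":0.036,"ty":0,"tz":0,"wx":0,"wy":0,"wz":0,"gripper":0},
  {"tx":0.048,"ty":0,"tz":0,"wx":0,"wy":0,"wz":0,"gripper":0},
  {"tx":0.06,"ty":0,"tz":0,"wx":0,"wy":0,"wz":0,"gripper":0},
  {"tx":0.072,"ty":0,"tz":0,"wx":0,"wy":0,"wz":0,"gripper":0},
  {"tx":0.084,"ty":0,"tz":0,"wx":0,"wy":0,"wz":0,"gripper":0},
  {"tx":0.096,"ty":0,"tz":0,"wx":0,"wy":0,"wz":0,"gripper":0},
  {"tx":0.108,"ty":0,"tz":0,"wx":0,"wy":0,"wz":0,"gripper":0},
  {"tx":0.12,"ty":0,"tz":0,"wx":0,"wy":0,"wz":0,"gripper":0},
  {"tx":0.132,"ty":0,"tz":0,"wx":0,"wy":0,"wz":0,"gripper":0},
  {"tx":0.14,"ty":0,"tz":0,"wx":0,"wy":0,"wz":0,"gripper":0},
  {"tx":0.14,"ty":0,"tz":0,"wx":0,"wy":0,"wz":0,"gripper":0},
])

```text
time: 7.45
eef_pos: [470.9, 329.9, 205.9]
tool_rot: [0.631, 0.776, 0.0, -0.0]
ft_force: [0.6, 0.3, -0.6]
opening: -0.4
grasp_force: 0.0
```

Request:
play_rows([
  {"tx":0.005,"ty":0,"tz":0,"wx":0,"wy":0,"wz":0,"gripper":0},
  {"tx":0.01,"ty":0,"tz":0,"wx":0,"wy":0,"wz":0,"gripper":0},
  {"tx":0.01,"ty":0,"tz":0,"wx":0,"wy":0,"wz":0,"gripper":0},
])

```text
time: 7.82
eef_pos: [470.9, 332.7, 205.9]
tool_rot: [0.631, 0.776, -0.005, 0.003]
ft_force: [3.7, -38.6, 7.8]
opening: -0.4
grasp_force: 19.5
```

Run:
```python
from plant import env, optics
from h import *;import cv2,pickle
s=env.observe();print(w2st(s["eef_pos"]),s["ft_force"])
f=optics.grab_frame("top");cv2.imwrite("pics/open2.png",cv2.resize(f["image"][140:340,90:365],None,fx=2.5,fy=2.5)[:,:,::-1])
```

```text
[-278.41116789    0.60774854  205.8654794 ] [  3.70226334 -38.55240058   7.79441333]
```

View pics/open2.png

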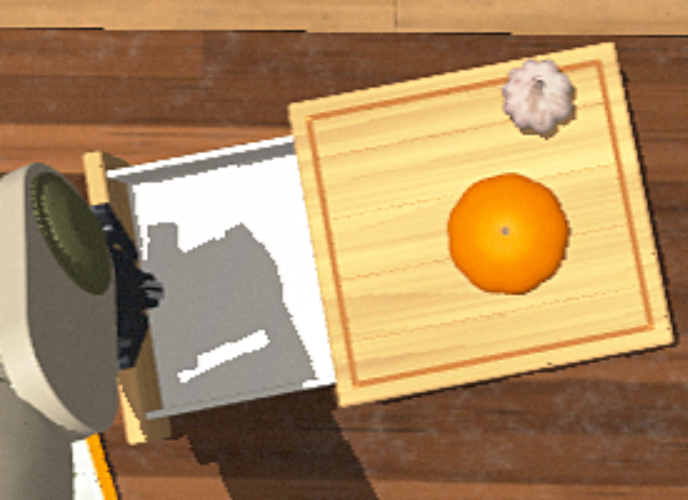

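Request:
play_rows([
  {"tx":-0.03,"ty":0,"tz":0,"wx":0,"wy":0,"wz":0,"gripper":0},
  {"tx":-0.03,"ty":0,"tz":-0.2,"wx":0,"wy":0,"wz":0,"gripper":0},
  {"tx":-0.03,"ty":0,"tz":-0.2,"wx":0,"wy":0,"wz":0,"gripper":0},
  {"tx":-0.03,"ty":0,"tz":-0.2,"wx":0,"wy":0,"wz":0,"gripper":0.65},
  {"tx":-0.5,"ty":-0.019,"tz":-0.2,"wx":0,"wy":0,"wz":0,"gripper":0.65},
  {"tx":-0.5,"ty":-0.019,"tz":-0.2,"wx":0,"wy":0,"wz":0,"gripper":0.65},
  {"tx":-0.5,"ty":-0.019,"tz":-0.2,"wx":0,"wy":0,"wz":0,"gripper":0.65},
  {"tx":-0.5,"ty":-0.019,"tz":-0.2,"wx":0,"wy":0,"wz":0,"gripper":0.65},
  {"tx":-0.5,"ty":-0.019,"tz":-0.2,"wx":0,"wy":0,"wz":0,"gripper":0.65},
  {"tx":-0.5,"ty":-0.019,"tz":-0.2,"wx":0,"wy":0,"wz":0,"gripper":0.65},
  {"tx":-0.5,"ty":-0.019,"tz":-0.2,"wx":0,"wy":0,"wz":0,"gripper":0.65},
  {"tx":-0.5,"ty":-0.019,"tz":-0.2,"wx":0,"wy":0,"wz":0,"gripper":0.65},
  {"tx":-0.5,"ty":-0.019,"tz":-0.2,"wx":0,"wy":0,"wz":0,"gripper":0.65},
])

```text
time: 9.5
eef_pos: [531.7, -32.2, 356.0]
tool_rot: [0.631, 0.776, 0.0, -0.0]
ft_force: [0.3, 0.0, 0.2]
opening: 55.3
grasp_force: 0.0
```

Run:
```python
from plant import env, optics
from h import *;import cv2
s=env.observe();p=w2st(s["eef_pos"]);print(p,s["opening"],s["ft_force"])
print(*shares(s["eef_pos"],s["tool_rot"],st2w((94,-13,254))))
f=optics.grab_frame("wrist");im=f["image"];cv2.imwrite("pics/w1.png",im[:,:,::-1])
```

```text
[ 91.19226601 -14.18134049 356.03267019] 55.293084100810894 [0.31452945 0.01483141 0.22167974]
[-0.0038  0.0016  0.136 ] [ 0.     -0.0001  0.0006]
```

View pics/w1.png

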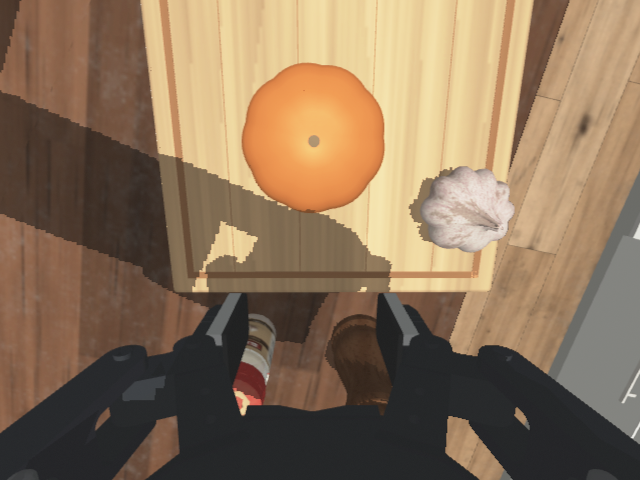

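The wrist view shows the squash end centred at (313,140), midway between the fingers at columns 235 and 393. The garlic at (466,208) is well clear. I'll descend behind the squash end.

Request:
play_rows([
  {"tx":-0.004,"ty":0.001,"tz":0.1,"wx":0,"wy":0,"wz":0,"gripper":0.65},
  {"tx":-0.004,"ty":0.001,"tz":0.12,"wx":0,"wy":0,"wz":0,"gripper":0.65},
  {"tx":-0.004,"ty":0.001,"tz":0.13,"wx":0,"wy":0,"wz":0,"gripper":0.65},
  {"tx":-0.004,"ty":0.001,"tz":0.136,"wx":0,"wy":0,"wz":0,"gripper":0.65},
  {"tx":-0.004,"ty":0.001,"tz":0.136,"wx":0,"wy":0,"wz":0,"gripper":0.65},
  {"tx":0.02,"ty":0.001,"tz":0.136,"wx":0,"wy":0,"wz":0,"gripper":0.65},
  {"tx":0.03,"ty":0.001,"tz":0.136,"wx":0,"wy":0,"wz":0,"gripper":0.65},
  {"tx":0.04,"ty":0.001,"tz":0.136,"wx":0,"wy":0,"wz":0,"gripper":0.65},
  {"tx":0.05,"ty":0.001,"tz":0.136,"wx":0,"wy":0,"wz":0,"gripper":0.65},
  {"tx":0.06,"ty":0.001,"tz":0.136,"wx":0,"wy":0,"wz":0,"gripper":0.65},
])

```text
time: 10.8
eef_pos: [523.4, 11.4, 254.0]
tool_rot: [0.631, 0.776, 0.0, 0.0]
ft_force: [0.9, -0.6, 1.0]
opening: 55.6
grasp_force: 0.3
```

Run:
```python
from plant import env, optics
from h import *;import cv2
s=env.observe();p=w2st(s["eef_pos"]);print(p,s["opening"],s["ft_force"])
f=optics.grab_frame("wrist");im=f["image"];g=optics.grab_frame("scene")["image"][160:360,150:400]
v=np.hstack([cv2.resize(im,(400,300)),cv2.resize(g,(400,300))]);cv2.imwrite("pics/w2.png",v[:,:,::-1])
```

```text
[ 46.80539724 -13.49955054 254.02101598] 55.58369983853965 [ 0.88642702 -0.64062271  1.01237061]
```

View pics/w2.png

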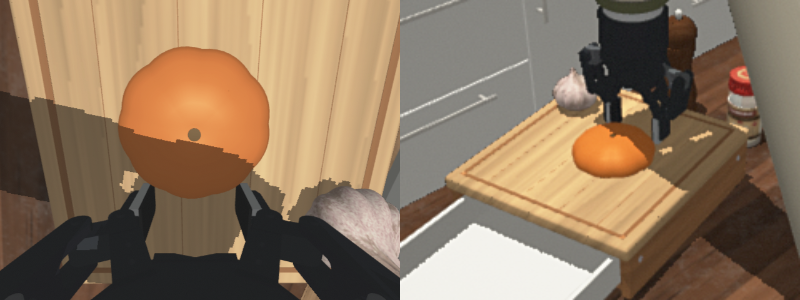

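Request:
play_rows([
  {"tx":0.012,"ty":0,"tz":0,"wx":0,"wy":0,"wz":0,"gripper":0.65},
  {"tx":0.025,"ty":0,"tz":0,"wx":0,"wy":0,"wz":0,"gripper":0.65},
  {"tx":0.037,"ty":0,"tz":0,"wx":0,"wy":0,"wz":0,"gripper":0.65},
  {"tx":0.05,"ty":0,"tz":0,"wx":0,"wy":0,"wz":0,"gripper":0.65},
  {"tx":0.062,"ty":0,"tz":0,"wx":0,"wy":0,"wz":0,"gripper":0.65},
  {"tx":0.075,"ty":0,"tz":0,"wx":0,"wy":0,"wz":0,"gripper":0.65},
  {"tx":0.087,"ty":0,"tz":0,"wx":0,"wy":0,"wz":0,"gripper":0.65},
  {"tx":0.1,"ty":0,"tz":0,"wx":0,"wy":0,"wz":0,"gripper":0.65},
  {"tx":0.112,"ty":0,"tz":0,"wx":0,"wy":0,"wz":0,"gripper":0.65},
  {"tx":0.125,"ty":0,"tz":0,"wx":0,"wy":0,"wz":0,"gripper":0.65},
  {"tx":0.137,"ty":0,"tz":0,"wx":0,"wy":0,"wz":0,"gripper":0.65},
  {"tx":0.15,"ty":0,"tz":0,"wx":0,"wy":0,"wz":0,"gripper":0.65},
  {"tx":0.162,"ty":0,"tz":0,"wx":0,"wy":0,"wz":0,"gripper":0.65},
  {"tx":0.175,"ty":0,"tz":0,"wx":0,"wy":0,"wz":0,"gripper":0.65},
  {"tx":0.187,"ty":0,"tz":0,"wx":0,"wy":0,"wz":0,"gripper":0.65},
  {"tx":0.2,"ty":0,"tz":0,"wx":0,"wy":0,"wz":0,"gripper":0.65},
  {"tx":0.212,"ty":0,"tz":0,"wx":0,"wy":0,"wz":0,"gripper":0.65},
  {"tx":0.225,"ty":0,"tz":0,"wx":0,"wy":0,"wz":0,"gripper":0.65},
  {"tx":0.225,"ty":0,"tz":0,"wx":0,"wy":0,"wz":0,"gripper":0.65},
])

```text
time: 13.28
eef_pos: [488.9, 176.8, 253.9]
tool_rot: [0.631, 0.776, -0.0, -0.0]
ft_force: [0.4, 0.2, 0.1]
opening: 55.2
grasp_force: 0.0
```

Run:
```python
from plant import env, optics
from h import *;import cv2
s=env.observe();p=w2st(s["eef_pos"]);print(p,s["opening"],s["ft_force"])
f=optics.grab_frame("wrist");im=f["image"];g=optics.grab_frame("scene")["image"][200:400,80:330]
v=np.hstack([cv2.resize(im,(400,300)),cv2.resize(g,(400,300))]);cv2.imwrite("pics/w3.png",v[:,:,::-1])
```

```text
[-122.12755007  -13.56659072  253.94203309] 55.24872908995089 [0.44531868 0.19491438 0.11642811]
```

View pics/w3.png

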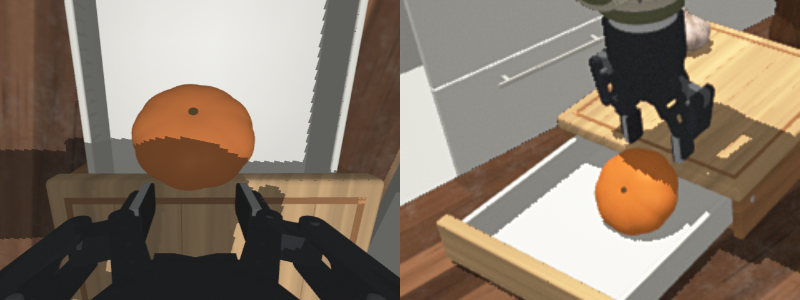

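The squash end has tipped nose-down into the drawer and leans against the board edge. I'll nudge its tail farther out.

Request:
play_rows([
  {"tx":0.012,"ty":0,"tz":0,"wx":0,"wy":0,"wz":0,"gripper":0.65},
  {"tx":0.025,"ty":0,"tz":0,"wx":0,"wy":0,"wz":0,"gripper":0.65},
  {"tx":0.037,"ty":0,"tz":0,"wx":0,"wy":0,"wz":0,"gripper":0.65},
  {"tx":0.05,"ty":0,"tz":0,"wx":0,"wy":0,"wz":0,"gripper":0.65},
  {"tx":0.062,"ty":0,"tz":0,"wx":0,"wy":0,"wz":0,"gripper":0.65},
  {"tx":0.062,"ty":0,"tz":0,"wx":0,"wy":0,"wz":0,"gripper":0.65},
  {"tx":0.062,"ty":0,"tz":0,"wx":0,"wy":0,"wz":0,"gripper":0.65},
])

```text
time: 14.25
eef_pos: [479.7, 221.6, 253.9]
tool_rot: [0.631, 0.776, -0.0, 0.0]
ft_force: [0.3, -1.1, -0.2]
opening: 55.4
grasp_force: 0.0
```

Run:
```python
from plant import env, optics
from h import *;import cv2
s=env.observe();p=w2st(s["eef_pos"]);print(p,s["opening"],s["ft_force"])
f=optics.grab_frame("wrist");im=f["image"];g=optics.grab_frame("scene")["image"][200:400,80:330]
v=np.hstack([cv2.resize(im,(400,300)),cv2.resize(g,(400,300))]);cv2.imwrite("pics/w4.png",v[:,:,::-1])
```

```text
[-167.90415053  -13.48924245  253.9211127 ] 55.35931178458316 [ 0.29897536 -1.05689326 -0.15444023]
```

View pics/w4.png

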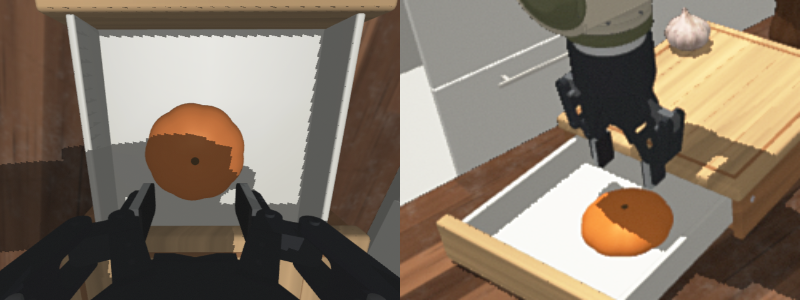

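The squash end now lies flat on the drawer floor. Next I'll move over and in front of the panel, then push it shut.

Request:
play_rows([
  {"tx":0,"ty":0,"tz":-0.03,"wx":0,"wy":0,"wz":0,"gripper":0.65},
  {"tx":0.236,"ty":0.018,"tz":-0.03,"wx":0,"wy":0,"wz":0,"gripper":0},
  {"tx":0.236,"ty":0.018,"tz":-0.03,"wx":0,"wy":0,"wz":0,"gripper":0},
  {"tx":0.236,"ty":0.018,"tz":-0.03,"wx":0,"wy":0,"wz":0,"gripper":0},
  {"tx":0.236,"ty":0.018,"tz":-0.03,"wx":0,"wy":0,"wz":0,"gripper":0},
  {"tx":0.236,"ty":0.018,"tz":-0.03,"wx":0,"wy":0,"wz":0,"gripper":0},
  {"tx":0.236,"ty":0.018,"tz":0.063,"wx":0,"wy":0,"wz":0,"gripper":0},
  {"tx":0.236,"ty":0.018,"tz":0.063,"wx":0,"wy":0,"wz":0,"gripper":0},
  {"tx":0.236,"ty":0.018,"tz":0.063,"wx":0,"wy":0,"wz":0,"gripper":0},
])

```text
time: 15.48
eef_pos: [457.5, 397.2, 207.9]
tool_rot: [0.631, 0.775, 0.0, 0.0]
ft_force: [-0.4, 0.8, 0.2]
opening: 0.1
grasp_force: 0.0
```

Request:
play_rows([
  {"tx":-0.015,"ty":0,"tz":0,"wx":0,"wy":0,"wz":0,"gripper":0},
  {"tx":-0.03,"ty":0,"tz":0,"wx":0,"wy":0,"wz":0,"gripper":0},
  {"tx":-0.04,"ty":0,"tz":0,"wx":0,"wy":0,"wz":0,"gripper":0},
  {"tx":-0.048,"ty":0,"tz":0,"wx":0,"wy":0,"wz":0,"gripper":0},
  {"tx":-0.056,"ty":0,"tz":0,"wx":0,"wy":0,"wz":0,"gripper":0},
  {"tx":-0.066,"ty":0,"tz":0,"wx":0,"wy":0,"wz":0,"gripper":0},
  {"tx":-0.078,"ty":0,"tz":0,"wx":0,"wy":0,"wz":0,"gripper":0},
  {"tx":-0.091,"ty":0,"tz":0,"wx":0,"wy":0,"wz":0,"gripper":0},
  {"tx":-0.104,"ty":0,"tz":0,"wx":0,"wy":0,"wz":0,"gripper":0},
  {"tx":-0.117,"ty":0,"tz":0,"wx":0,"wy":0,"wz":0,"gripper":0},
  {"tx":-0.13,"ty":0,"tz":0,"wx":0,"wy":0,"wz":0,"gripper":0},
  {"tx":-0.143,"ty":0,"tz":0,"wx":0,"wy":0,"wz":0,"gripper":0},
  {"tx":-0.156,"ty":0,"tz":0,"wx":0,"wy":0,"wz":0,"gripper":0},
  {"tx":-0.169,"ty":0,"tz":0,"wx":0,"wy":0,"wz":0,"gripper":0},
  {"tx":-0.182,"ty":0,"tz":0,"wx":0,"wy":0,"wz":0,"gripper":0},
  {"tx":-0.195,"ty":0,"tz":0,"wx":0,"wy":0,"wz":0,"gripper":0},
  {"tx":-0.208,"ty":0,"tz":0,"wx":0,"wy":0,"wz":0,"gripper":0},
  {"tx":-0.22,"ty":0,"tz":0,"wx":0,"wy":0,"wz":0,"gripper":0},
  {"tx":-0.23,"ty":0,"tz":0,"wx":0,"wy":0,"wz":0,"gripper":0},
])

```text
time: 17.85
eef_pos: [491.9, 228.8, 206.7]
tool_rot: [0.631, 0.776, 0.001, -0.0]
ft_force: [0.4, 8.3, -0.7]
opening: 0.1
grasp_force: 3.8
```

Request:
play_rows([
  {"tx":-0.01,"ty":0,"tz":0,"wx":0,"wy":0,"wz":0,"gripper":0},
  {"tx":-0.018,"ty":0,"tz":0,"wx":0,"wy":0,"wz":0,"gripper":0},
  {"tx":-0.024,"ty":0,"tz":0,"wx":0,"wy":0,"wz":0,"gripper":0},
  {"tx":-0.029,"ty":0,"tz":0,"wx":0,"wy":0,"wz":0,"gripper":0},
  {"tx":-0.033,"ty":0,"tz":0,"wx":0,"wy":0,"wz":0,"gripper":0},
  {"tx":-0.035,"ty":0,"tz":0,"wx":0,"wy":0,"wz":0,"gripper":0},
  {"tx":-0.035,"ty":0,"tz":0,"wx":0,"wy":0,"wz":0,"gripper":0},
])

```text
time: 18.73
eef_pos: [496.8, 204.8, 206.8]
tool_rot: [0.631, 0.776, 0.002, -0.001]
ft_force: [-0.6, 21.5, -0.7]
opening: -0.2
grasp_force: 10.5
```

Force is 21.5 N, so the drawer is at the hard stop. I'll retreat slowly, then rise.

Request:
play_rows([
  {"tx":0.01,"ty":0,"tz":0,"wx":0,"wy":0,"wz":0,"gripper":0},
  {"tx":0.03,"ty":0,"tz":0,"wx":0,"wy":0,"wz":0,"gripper":0},
  {"tx":0.16,"ty":0,"tz":0,"wx":0,"wy":0,"wz":0,"gripper":0},
  {"tx":0.16,"ty":0,"tz":0,"wx":0,"wy":0,"wz":0,"gripper":0},
  {"tx":0.16,"ty":0,"tz":0,"wx":0,"wy":0,"wz":0,"gripper":0},
  {"tx":0.16,"ty":0,"tz":-0.2,"wx":0,"wy":0,"wz":0,"gripper":0},
  {"tx":0.16,"ty":0,"tz":-0.2,"wx":0,"wy":0,"wz":0,"gripper":0},
  {"tx":0.16,"ty":0,"tz":-0.2,"wx":0,"wy":0,"wz":0,"gripper":0},
  {"tx":0.16,"ty":0,"tz":-0.2,"wx":0,"wy":0,"wz":0,"gripper":0},
  {"tx":0.16,"ty":0,"tz":-0.2,"wx":0,"wy":0,"wz":0,"gripper":0},
])

```text
time: 19.98
eef_pos: [472.9, 320.0, 355.0]
tool_rot: [0.631, 0.776, -0.001, -0.001]
ft_force: [-0.5, -0.4, -0.7]
opening: -0.1
grasp_force: 0.0
```

Run:
```python
from plant import env, optics
import cv2,numpy as np
a=optics.grab_frame("top")["image"][140:320,130:415];b=optics.grab_frame("scene")["image"][170:390,130:420]
v=np.hstack([cv2.resize(a,(400,253)),cv2.resize(b,(400,303))[:253]]) if 0 else np.hstack([cv2.resize(a,(400,300)),cv2.resize(b,(400,300))])
cv2.imwrite("pics/end.png",v[:,:,::-1])
```

```text
(no output)
```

View pics/end.png

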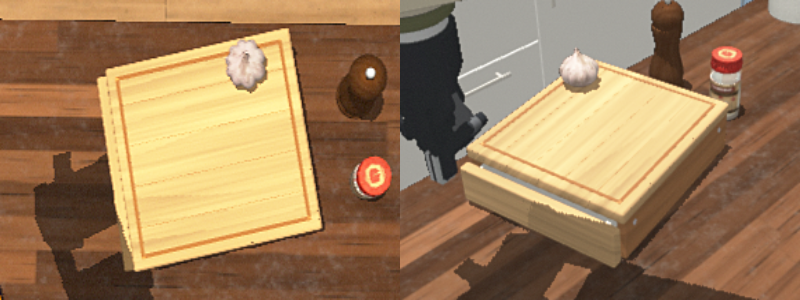

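The drawer is shut and latched, with only the normal 17 mm strip at the left. The board holds only the garlic, and the mill and jar have not moved.

```bash
python3 -c "
from plant import env
print(env.close_job())"
```

```text
the job is handed in; nothing more can be done
None
```

The squash end is in the drawer and the drawer is latched shut. The garlic, pepper mill and spice jar stand where they were, and the job was handed in after about 20 s of the 69 s allowed (no verdict was returned).

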